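# Set the portion stop and bring the cheese up to it

## Robot

A 6-joint arm with a two-finger parallel gripper is mounted at the origin on a cart in front of the work surface, level with it; the furniture and walls round the work are solid. World frame = base frame: x ahead of the robot, y to its left, z up, the work surface at z = 0. Lengths are in m, angles in rad, forces in N, time in s.
With the tool pointing down it reaches from about 0.375 to 0.975 m from the base axis. Payload 3.8 kg.
Tool frame: the origin (TCP) lies midway between the tips of the shut fingers; the grasp point (between the pads) lies 19 mm behind it; z points along the fingers, y is the line along which they close (so a half turn about z gives the same grasp; the last joint's range is limited). The gripper opens to 88 mm and grips with 3 to 60 N. Pads are 18 mm wide; open, the fingers measure 123 mm over their backs; the gripper's body (75 mm by 187 mm) begins 45 mm behind the grasp point.
Start: joints at [-1.261, 0.264, 1.604, -0, 1.274, -0.037], TCP at [0.229, -0.635, 0.212] pointing down, gripper open.
Joint ranges: [-2.63, 2.63], [-0.94, 2.18], [0.31, 2.57], [-1.31, 4.45], [0, 2.66], [-2.55, 2.55]. Speed limits (rad/s): [2.57, 2.57, 3.14, 3.14, 3.14, 3.14].

## Interface

Orientations are given as a rotation vector (axis times angle).
In Python, from cell import manip, inverse_kinematics, cams, order gives the robot as it stands. Calls block until the motion is done:
- manip.move_pose(position, orientation): joint-space move of the TCP to a pose.
- manip.move_linear(position, rate=0.15, rot=None): straight line of the TCP; rot=None keeps the orientation; rate is the mean speed in m/s.
- manip.set_joints(angles): joint-space move.
- manip.set_gripper(opening, force=None): finger opening in m; force is the grip in N (None keeps the last); returns when the fingers have stopped.
- manip.dwell(seconds).
- inverse_kinematics(position, orientation): joint angles nearest the present ones, or None.
- manip.state(): the state.
- cams.capture(name): name is "scene" or "top"; returns a dict with "image" (384x512x3 uint8, blue, green, red), "z_map" (384x512 float32, m along the optical axis (not along the pixel's ray), 0 where there is no reading), "intrinsics" (3x3 intrinsics, pixels), "position" and "orientation" of the camera in the world. Camera axes: x right, y down, z forward; pixel columns grow to the right and rows downward; lengths in m; the calibration is good to about 2 mm. A picture is of the moment at which its call begins.
A pose or a line that the arm cannot do raises manip.IKError and nothing moves.
- order.close_job(): hands the job in; it is judged then, once.
The state is a dict: "clock": time; "joint_pos": joint angles; "joint_velocities": joint speeds; "tau": joint torques, N m; "tool_pos": TCP position; "tcp_rot": TCP orientation; "contact_force": force on the tool from outside, world axes, zero at the start; "moment": the same for the moment, N m; "gripper_width": finger opening in m; "grasp_force": force on a finger pad.
Only numpy, scipy, OpenCV 4.12 (cv2) and the standard library are available. Lean on these libraries where they do the work, as an engineer would, in place of code of your own. Each camera call takes 0.05 s, during which the arm holds its last target. There are 200 camera calls.

## Task

Set up the cheese guide for cutting: with your fingertips, gently push the steel stop along its track toward the cheese until you feel it drop into its notch, and leave it sitting there without forcing it on. Then push the block of cheese back along the guide toward the stop until it lies flat against it. Push only: do not lift the stop or the cheese, and leave the other things on the counter alone.

Things in the scene. Friction and masses are not known exactly. Their poses are not given: they have to be found in the camera images.
- guide: fixed cheese guide, a straight trough open at the top and both ends: wooden base 130 x 360 x 12 mm, two aluminium side walls (tops 40 mm above the counter, inner faces 115 mm apart). Origin: centre of the base's underside, on the counter; y runs along the trough to the robot's left (turned by 0 to 0.16 rad), x across it, z up
- lane (a point): a point on the wooden floor of the guide's middle lane, at the middle of its length and width, 12 mm above the counter. The lane is 68 mm wide between two low lips (tops 31 mm above the counter) and runs the guide's whole length
- track_ref (a point): a fixed reference on the guide's centre line at the height of the track tops, 30 mm above the counter. The steel track strips that carry the stop lie between lips and walls; they are set differently each time (and may stick out up to 50 mm at the right end): the stop's middle, when seated in the notch, may be anywhere from 50 mm toward -y to 5 mm toward +y of this point. Feel for it, or look
- stop_mid (a point): middle of the loose dark steel stop, 112 mm wide across the trough, 74 mm along it, about 0.6 kg; flat back (-y) and front (+y) faces 37 mm from here. A 60 mm wide keel hangs into the middle lane, so these faces reach from 20 mm below to 22 mm above this point there. This point is 42 mm above the counter on the track, 35 mm seated. Starts 90 to 140 mm toward -y of the guide's middle
- stop: the same stop; origin level with the foot of its feet, mid width and length, 12 mm below stop_mid; y along the trough toward the cheese. It slides against 2 to 6 N (more if pushed askew). About 11 mm before the notch's middle it drops 7 mm, the push falls to almost nothing for some 10 mm while 40 degree ramps draw it to the middle; then it stands firm and a further push rises steeply
- cheese_mid (a point): centre (26 mm above its underside) of the loose cheese block, 52 mm wide across the trough, 86 mm along it, 52 mm high, about 0.3 kg. It lies on the floor of the middle lane, 105 to 130 mm toward +y of the guide's middle; its left (+y) end face is 43 mm from this point. It slides against about 1 to 3 N
- cheese: the same cheese block; origin at the centre of its underside, y along its 86 mm length, z up
- muffin: bystander: muffin 61 x 57 x 46 mm on the counter beyond the +y (left) end of the guide; origin under its centre
- cup: bystander: cup 58 mm wide, 62 mm high, on the counter beyond the -y (right) end of the guide; origin under its centre
- cup_b: bystander: cup 58 mm wide, 62 mm high, behind the guide; origin under its centre
- teapot: bystander: teapot 111 x 167 x 186 mm behind the guide; origin under its centre
- doughnut: bystander: doughnut 84 mm wide, 30 mm high, on the counter to the right; origin under its centre
- brownie: bystander: brownie 50 x 52 x 26 mm on the counter to the left; origin under its centre
There are look-alikes about, which are no part of the job. Leave any blue look-alike of the cheese alone.

How it is judged:
On the way, in this order (a step that is already met when the one before it is completed fails the run):
1. the stop has dropped into its notch (z of stop in the frame of guide between 0.02 and 0.0255 m and angle between stop's own z axis and vertical below 0.06 rad), for 0.2 s.
2. the cheese lies against the seated stop (z of stop in the frame of guide below 0.0255 m and y of cheese_mid in the frame of stop below 0.085 m), for 0.2 s.
At the end, for the whole second after the job is handed in: The stop sits in its notch (its origin 20 to 25.5 mm above the guide's underside, level within 0.06 rad), the cheese lies on the guide's floor flat against the stop's front (gap up to about 5 mm, square within 0.10 rad), both at rest (all of step 2 and z of stop in the frame of guide above 0.02 m and y of stop in the frame of guide between -0.058 and 0.013 m and angle between stop's own z axis and vertical below 0.06 rad and y of cheese_mid in the frame of stop above 0.07 m and angle between the y axis of cheese and the y axis of stop, either way round below 0.1 rad and angle between cheese's own z axis and vertical below 0.1 rad and z of cheese_mid in the frame of guide below 0.044 m and linear speed of each of cheese, stop below 0.01 m/s); the robot touches nothing.
It fails at once if the stop is lifted off its track (z of stop in the frame of guide above 0.042 m).
It fails at once if the cheese is lifted (z of cheese_mid in the frame of guide above 0.052 m).
It fails at once if the cheese or the stop is tipped (angle between cheese's own z axis and vertical above 0.4 rad or angle between stop's own z axis and vertical above 0.3 rad).
It fails at once if a bystander is disturbed (distance of any of muffin, cup, cup_b, teapot, doughnut, brownie from where it was at the start of the episode above 0.015 m).
It fails at once if the stop is forced (pushed with over 40 N) (contact force between the fingers and stop above 40 N).
It also fails if it takes over 56 s, if anything falls off the work surface, if the arm or the gripper's body presses on something with over 40 N, if the wrist force passes 120 N, or if a joint passes its speed limit or range.

## Working session

There is one attempt and no reset: what is moved stays moved. The work goes in short steps, each a Python script; the robot and the scene stay as the last script left them, time stands still between calls to the robot, and variables do not carry over. Pictures are saved under pics/ and viewed, at most 10 in all, crops included, and the job is handed in when it is done.

```bash
mkdir -p pics; ls; cat > h.py <<'E'
import numpy as np,cv2,pickle
from scipy.spatial.transform import Rotation as R
def world(d):
    K=np.array(d["intrinsics"]);z=d["z_map"];v,u=np.indices(z.shape)
    P=np.stack([(u-K[0,2])/K[0,0]*z,(v-K[1,2])/K[1,1]*z,z],-1)
    o=np.array(d["orientation"]); Rm=o if o.shape==(3,3) else R.from_rotvec(o).as_matrix()
    W=P@Rm.T+np.array(d["position"]); W[z==0]=np.nan
    return W
E
python3 - <<'E'
from cell import manip,cams
from h import *
for n in("top","scene"):
    d=cams.capture(n);cv2.imwrite(f"pics/{n}0.png",d["image"]);pickle.dump(d,open(n+".pkl","wb"))
    print(n,d["position"],d["orientation"],d["intrinsics"])
print(manip.state())
E
```

```text
pics
top [0.34703376 0.04212459 1.71083506] [-2.13356928  2.19384732 -0.1293608 ] [[363.73056183   0.         251.12976218]
 [  0.         363.73056183 196.51901742]
 [  0.           0.           1.        ]]
scene [-0.47178608  0.87752481  1.10758583] [-1.05314358  2.31074834 -1.0954423 ] [[451.38120969   0.         253.71684326]
 [  0.         451.38120969 188.36533762]
 [  0.           0.           1.        ]]
{'clock': 0.1, 'joint_pos': array([-1.26087011e+00,  2.64658623e-01,  1.60520930e+00, -4.14217877e-06,
        1.27372079e+00, -3.69144737e-02]), 'joint_velocities': array([ 0.00113949, -0.00129796, -0.00234635,  0.00103234, -0.00046981,
        0.00023294]), 'tau': array([ 1.01892892e-03, -5.03616750e+01, -3.58071148e+01,  7.32250256e-02,
        2.33303168e-02, -6.90890715e-05]), 'tool_pos': array([ 0.22922909, -0.63415261,  0.2112407 ]), 'tcp_rot': array([-3.09252218e+00, -5.41750071e-01,  4.32563114e-04]), 'contact_force': array([ 0.23380574, -0.32876881, -0.56351188]), 'moment': array([-0.00202995,  0.04223356,  0.05332664]), 'grasp_force': 0.0, 'gripper_width': 0.08824650246016952}
```

View pics/top0.png

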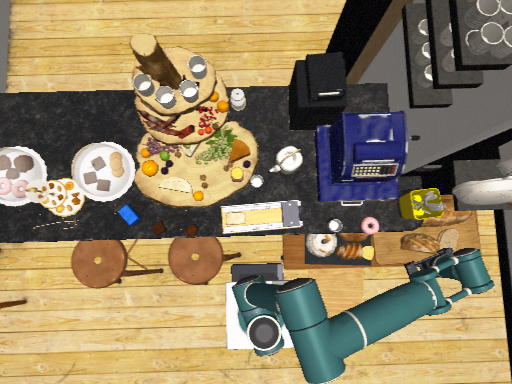

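View pics/scene0.png

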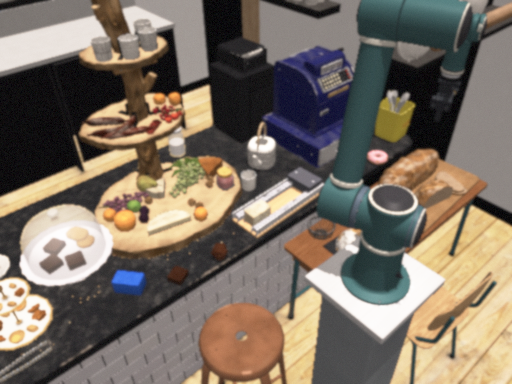

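The guide lies at top-image pixels (222–300, 202–234). The cheese is on the left at about (236, 217) and the dark stop on the right at about (291, 214). Next I'll view an enlarged crop and measure.

```bash
python3 - <<'E'
from h import *
d=pickle.load(open("top.pkl","rb"));W=world(d);im=d["image"]
a=cv2.resize(im[190:262,185:350],None,fx=4.8,fy=4.8,interpolation=cv2.INTER_CUBIC)
s=pickle.load(open("scene.pkl","rb"))
b=cv2.resize(s["image"][155:245,215:345],None,fx=3,fy=3,interpolation=cv2.INTER_CUBIC)
c=np.zeros((600,800,3),np.uint8);c[:a.shape[0],:a.shape[1]]=a[:,:800];hh=min(600-a.shape[0],b.shape[0]);c[a.shape[0]:a.shape[0]+hh,:b.shape[1]]=b[:hh];cv2.imwrite("pics/crop.png",c)
print("u220,v200",W[200,220],W[235,300])
np.set_printoptions(linewidth=250)
print("z mm, rows 200-236, cols 218..304 step2")
for v in range(200,238,2): print(v,*(f"{x*1000:3.0f}" for x in W[v,218:306:2,2]))
E
```

```text
u220,v200 [0.52916205 0.17736323 0.03176459] [ 0.35999356 -0.2451605  -0.39558578]
z mm, rows 200-236, cols 218..304 step2
200  43  32  11   6  -1   3  -1   6  -5  -2  -2  -3  -3  -1  -5  -2  -6  -3   3  -1   1  -2   3   2  -6   0   5   4  -4  -7   1  10   5   1  -0  -1  34  43  39  35  44  -8   2   0
202   7   1  -2  -7   3  -3  -3  -4   3  -7   3  -5  -3   1 -10   0  -4   7  13  -8   3   1 -13   6   3  38  34  40  40  31  44  35  61  64  70  61  69  58  58  64  27  30   4  -3
204  -2  -4  -1   0  -2  -4  -2   5   2 -10  -4  -4  -3  15  34  38  38  39  41  38  32  30  22  32  28  28  32  31  29  31  30  31  65  59  65  59  67  59  68  61  26  31  -3   5
206  -3  -7  39  45  45  38  31  36  26  29  33  29  35  25  33  29  34  26  15  23  29  30  20  32  31  24  30  28  23  29  27  27  63  68  65  58  64  63  60  60  57   1  -2  -1
208  -5   4   4  28  33  20  27  31  28  33  22  38  33  26  36  32  30  29  31  31  22  25  24  16  23  31  30  18  11  14  10  12 nan  72  68  65  58  59  64  61  59  -6   4   1
210  -4  -3   9  32  29  34  32  31  28  38  33  29  30  27  32  26  10   8  
[... 1782 characters left out ...]
   8  40  43  32  34  34  31   5   7  10   6  -0  -7   5   1   4   7   0   4  -0   2  -3  -6   5  -8  -3  -5  -1   4   4
232   3  -5   1  38  41  38  39  40  31  10  13  10   5  -6  -1  -1  -2  -2  -7  -3  -8  -4   2  -0  -9  -3  -5   1  -1   2  -4  -1  -7  -8 -10   0  -4   1   6  -3   4  -5  -4  -7
234   2   2 -11   1  -6   1   1  -3   5   1  -1  -1   7  -1  -6  -4  -6   7  -4  -0  -8  -3  -7   1   2   0  -9  -2  -4  -5  -3   3  -7   2  -2   1  -7   0  -7 -15 -13 -395 -395 -386
236 -10   4 -12  -4  -0 -12 -10 -939 -929 -949 -940 -925 -927 -943 -931 -931 -947 -935 -925 -953 -932 -949 -938 -937 -938 -942 -939 -934 -941 -923 -956 -931 -944 -387 -400 -389 -393 -380 -391 -400 -400 -396 -402 -390
```

View pics/crop.png

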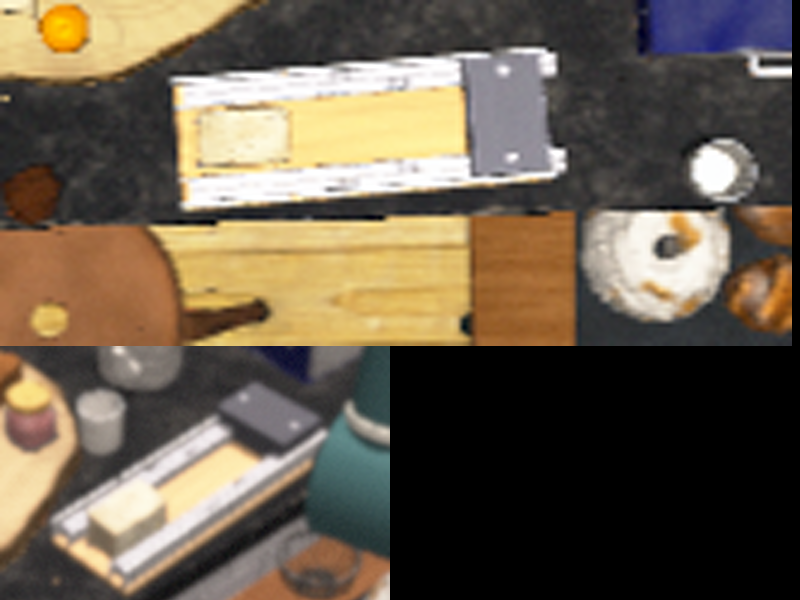

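```bash
cat >> h.py <<'E'
def measure(d,verbose=1):
    """guide axis from stop+cheese tops and the guide's silhouette (top camera)"""
    W=world(d);w0=W[185:245,200:320];z=cv2.medianBlur(np.nan_to_num(w0[...,2]).astype(np.float32),3)
    out={}
    def rect(m,h):
        # project pixel centres on plane z=h for clean xy
        n,l,s,c=cv2.connectedComponentsWithStats(m.astype(np.uint8),connectivity=4)
        K=np.array(d["intrinsics"]);Rm=R.from_rotvec(d["orientation"]).as_matrix();p=np.array(d["position"]);r=[]
        for i in range(1,n):
            if s[i,4]<60: continue
            v,u=np.nonzero(l==i);ray=np.stack([(u+200-K[0,2])/K[0,0],(v+185-K[1,2])/K[1,1],np.ones(len(u))],-1)@Rm.T
            q=p+ray*((h-p[2])/ray[:,2])[:,None]
            (cx,cy),(a,b),t=cv2.minAreaRect((q[:,:2]*1000).astype(np.float32))
            r.append((round(cx,1),round(cy,1),round(a,1),round(b,1),round(t,1),len(u),np.round(np.nanmean(w0[...,2][l==i])*1000,1),np.round(q[:,:2].mean(0)*1000,1)))
        return r
    for nm,lo,hi,h in(("tops",48,90,.063),("guide",8,90,.03),("guide2",8,47,.03)):
        print(nm,*rect((z>lo/1000)&(z<hi/1000),h),sep="\n  ")
    y=(d["image"][185:245,200:320].astype(int));yel=(y[...,2]-y[...,0]>60)&(z<.03)&(z>-.02)
    print("yellow",*rect(yel,.012),sep="\n ")
E
python3 - <<'E'
from h import *
d=pickle.load(open("top.pkl","rb"));measure(d);W=world(d)
for n,(u,v) in dict(teapot=(288,159),cupb=(257,182),cup=(335,225),mA=(158,228),mB=(190,229),donut=(370,225)).items(): print(n,W[v,u].round(3))
E
```

```text
tops
  (456.4, -143.4, 111.6, 75.1, 3.2, 403, np.float64(62.2), array([ 456. , -143.8]))
  (442.0, 105.3, 51.5, 85.5, 3.2, 217, np.float64(60.7), array([441.8, 105.2]))
guide
  (547.8, 161.3, 219.4, 103.0, 88.4, 673, np.float64(36.8), array([561.1, 193. ]))
  (448.3, -14.0, 129.0, 365.9, 3.2, 2146, np.float64(33.7), array([448.2, -10.8]))
guide2
  (547.8, 161.3, 219.4, 103.0, 88.4, 623, np.float64(34.2), array([560.6, 187.7]))
  (448.3, -14.0, 129.0, 365.9, 3.2, 1501, np.float64(22.2), array([445.1,  11.7]))
yellow
 (449.2, 5.2, 66.0, 225.2, 3.2, 546, np.float64(11.8), array([450.3, -15.2]))
 (439.5, 152.7, 63.9, 42.1, 3.7, 76, np.float64(9.2), array([437.2, 160.7]))
teapot [ 0.72  -0.149  0.005]
cupb [0.612 0.003 0.01 ]
cup [ 0.4   -0.357  0.   ]
mA [0.408 0.468 0.019]
mB [0.399 0.316 0.04 ]
donut [ 0.395 -0.524 -0.007]
```

```bash
cat >> h.py <<'E'
yaw=0.056
U=np.array([-np.sin(yaw),np.cos(yaw),0]);X=np.array([np.cos(yaw),np.sin(yaw),0])
S0=np.array([.4564,-.1434,0]);C0=np.array([.442,.1053,0])
def rots():
    a=R.from_matrix(np.stack([U,X,[0,0,-1]],1)).as_rotvec();b=R.from_matrix(np.stack([-U,-X,[0,0,-1]],1)).as_rotvec()
    return a,b
Z=np.array([0,0,1.])
E
python3 - <<'E'
from h import *
from cell import manip,inverse_kinematics
p=S0-U*.066
for r in rots():
    print(r,[inverse_kinematics(q,r) for q in (p+Z*.15,p+Z*.038,C0+U*.08+Z*.038)])
q=[inverse_kinematics(p+Z*.15,r) for r in rots()]
q=[(np.abs(a[5]),r) for a,r in zip(q,rots()) if a is not None];r=min(q,key=lambda t:t[0])[1]
pickle.dump(r,open("rot.pkl","wb"))
manip.move_pose(p+Z*.15,r);manip.set_gripper(.03)
manip.move_linear(p+Z*.038,rate=.12)
s=manip.state();print(s["clock"],s["tool_pos"],s["tcp_rot"],s["contact_force"],s["gripper_width"])
E
```

```text
[2.15837849 2.28276295 0.        ] [array([-4.76202667e-01, -8.86237828e-03,  2.02900641e+00, -4.44089210e-16,
        1.12144862e+00, -5.32202667e-01]), array([-4.76202667e-01,  1.25200040e-01,  2.12129595e+00, -4.44089210e-16,
        8.95096668e-01, -5.32202667e-01]), array([ 3.47939813e-01,  6.99096676e-02,  2.18285494e+00, -8.88178420e-16,
        8.88828048e-01,  2.91939813e-01])]
[ 2.28276295 -2.15837849  0.        ] [None, None, None]
3.9167 [ 0.46081715 -0.20967851  0.03874704] [2.15739167e+00 2.28177307e+00 5.93669774e-04] [ 0.72231116 -0.50002889 -0.12526318] 0.030076390132141327
```

```bash
cat > push.py <<'E'
from h import *
from cell import manip
def push(start,dirn,dmax,step,rate,done,z):
    """creep along dirn; done(list of (d,F)) -> reason or None. F resists motion."""
    log=[];f0=np.dot(manip.state()["contact_force"],-dirn);d=np.dot(manip.state()["tool_pos"]-start,dirn)
    d=step*np.floor(d/step)
    while d<dmax:
        d+=step
        manip.move_linear(start+dirn*d+Z*z,rate=rate)
        s=manip.state();log.append((d*1000,np.dot(s["contact_force"],-dirn)-f0,s["clock"],s["contact_force"][2],s["moment"][2],np.dot(s["tool_pos"]-start,dirn)*1000))
        r=done(log)
        if r: break
    else: r="dmax"
    return r,log
def show(r,log):
    print(r)
    for l in log: print("d=%.1f F=%.1f t=%.2f fz=%.1f mz=%.2f act=%.1f"%l)
E
python3 - <<'E'
from push import *
p=S0-U*.066
def done(L):
    F=[l[1] for l in L]
    if F[-1]>14: return "hard"
    if L[-1][2]>28: return "time"
    if max(F)>1.8 and L[-1][0]>35 and len(F)>2 and max(F[-2:])<0.9: return "drop?"
show(*push(p,U,.165,.003,.03,done,.038))
E
```

```text
dmax
d=0.0 F=-0.6 t=4.17 fz=0.1 mz=-0.00 act=-0.3
d=3.0 F=-1.0 t=4.42 fz=-0.1 mz=0.04 act=3.2
d=6.0 F=-0.6 t=4.67 fz=-0.1 mz=-0.06 act=6.2
d=9.0 F=-0.6 t=4.92 fz=0.1 mz=-0.04 act=9.2
d=12.0 F=-0.9 t=5.17 fz=-0.4 mz=0.04 act=12.2
d=15.0 F=-1.5 t=5.42 fz=-0.6 mz=0.01 act=15.2
d=18.0 F=-1.0 t=5.67 fz=-0.4 mz=-0.05 act=18.2
d=21.0 F=-0.6 t=5.92 fz=0.6 mz=-0.05 act=21.2
d=24.0 F=-0.5 t=6.17 fz=-0.3 mz=0.05 act=24.2
d=27.0 F=-0.5 t=6.42 fz=-0.1 mz=-0.03 act=27.2
d=30.0 F=0.0 t=6.67 fz=0.1 mz=-0.00 act=30.2
d=33.0 F=-1.2 t=6.92 fz=0.3 mz=-0.01 act=33.2
d=36.0 F=-0.9 t=7.17 fz=0.3 mz=0.01 act=36.2
d=39.0 F=-0.7 t=7.42 fz=0.6 mz=-0.03 act=39.2
d=42.0 F=0.4 t=7.67 fz=0.2 mz=-0.01 act=42.2
d=45.0 F=-0.6 t=7.92 fz=0.8 mz=-0.02 act=45.2
d=48.0 F=0.2 t=8.17 fz=0.6 mz=-0.00 act=48.2
d=51.0 F=-0.7 t=8.42 fz=0.2 mz=0.01 act=51.2
d=54.0 F=0.0 t=8.67 fz=-0.6 mz=-0.01 act=54.2
d=57.0 F=-0.0 t=8.92 fz=0.6 mz=0.00 act=57.2
d=60.0 F=0.0 t=9.17 fz=-0.5 mz=0.03 act=60.2
d=63.0 F=-0.8 t=9.42 fz=-0.7 mz=0.05 act=63.2
d=66.0 F=0.1 t=9.67 fz=-0.4 mz=0.03 act=66.2
d=69.0 F=-0.8 t=9.92 fz=-0.4 mz=0.03 act=69.2
d=7
[... 842 characters left out ...]
z=0.03 act=123.2
d=126.0 F=0.2 t=14.67 fz=-0.2 mz=-0.04 act=126.2
d=129.0 F=-0.5 t=14.92 fz=-0.7 mz=-0.04 act=129.2
d=132.0 F=-1.0 t=15.17 fz=0.4 mz=0.01 act=132.2
d=135.0 F=-0.5 t=15.42 fz=-0.3 mz=-0.02 act=135.2
d=138.0 F=-1.7 t=15.67 fz=-0.3 mz=-0.02 act=138.2
d=141.0 F=0.0 t=15.92 fz=1.0 mz=-0.00 act=141.2
d=144.0 F=0.0 t=16.17 fz=0.0 mz=0.01 act=144.2
d=147.0 F=-0.7 t=16.42 fz=0.5 mz=0.02 act=147.2
d=150.0 F=0.3 t=16.67 fz=0.2 mz=-0.02 act=150.1
d=153.0 F=-0.3 t=16.92 fz=-0.3 mz=-0.01 act=153.2
d=156.0 F=-1.3 t=17.17 fz=-1.1 mz=-0.01 act=156.2
d=159.0 F=-0.1 t=17.42 fz=-0.6 mz=0.05 act=159.1
d=162.0 F=-1.3 t=17.67 fz=0.3 mz=-0.03 act=162.2
d=165.0 F=0.3 t=17.92 fz=0.2 mz=-0.01 act=165.2
```

No force was felt anywhere along the stroke, which is suspicious, so I'll look.

```bash
python3 - <<'E'
from h import *
from cell import manip,cams
a=cams.capture("top");b=cams.capture("scene");pickle.dump(a,open("top1.pkl","wb"))
A=cv2.resize(a["image"][180:250,200:330],None,fx=4,fy=4,interpolation=cv2.INTER_CUBIC)
B=cv2.resize(b["image"][135:265,190:380],None,fx=2.7,fy=2.4,interpolation=cv2.INTER_CUBIC)
c=np.zeros((600,530,3),np.uint8);c[:280,:520]=A;c[280:280+B.shape[0],:B.shape[1]]=B[:,:530];cv2.imwrite("pics/c1.png",c)
measure(a);print(manip.state()["gripper_width"])
E
```

```text
tops
  (457.1, -159.8, 45.2, 118.3, 87.5, 197, np.float64(62.7), array([ 450. , -162.1]))
  (442.0, 105.3, 51.5, 85.5, 3.2, 217, np.float64(60.7), array([441.8, 105.2]))
guide
  (547.8, 161.3, 219.4, 103.0, 88.4, 668, np.float64(37.1), array([561.4, 193.1]))
  (454.7, -170.4, 60.0, 130.2, 87.7, 256, np.float64(55.1), array([ 449.9, -168.7]))
  (442.3, 93.5, 129.0, 154.4, 3.2, 892, np.float64(32.5), array([443.1,  94.1]))
guide2
  (547.8, 161.3, 219.4, 103.0, 88.4, 619, np.float64(34.5), array([560.9, 187.8]))
  (442.3, 93.5, 129.0, 154.4, 3.2, 675, np.float64(23.5), array([442.9,  90.1]))
yellow
 (446.0, 63.4, 66.0, 89.7, 3.2, 143, np.float64(12.1), array([448.9,  45.4]))
 (441.2, 124.7, 63.2, 98.7, 3.2, 94, np.float64(9.7), array([432.8, 149.1]))
0.02997885268919117
```

View pics/c1.png

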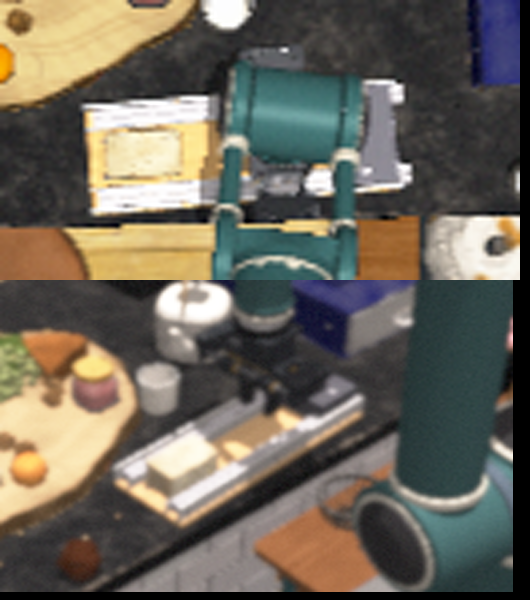

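The stop has not moved, yet the fingers are now past it. I'll find where the fingertips actually are from the scene depth.

```bash
python3 - <<'E'
from h import *
from cell import manip,cams
b=cams.capture("scene");W=world(b);pickle.dump(b,open("scene1.pkl","wb"))
s=manip.state();print(s["tool_pos"],s["clock"])
K=np.array(b["intrinsics"]);Rm=R.from_rotvec(b["orientation"]).as_matrix()
def px(P): 
    c=Rm.T@(np.array(P)-b["position"]);return (K@c/c[2])[:2]
t=s["tool_pos"]
im=cv2.resize(b["image"][150:230,230:340],None,fx=7,fy=7,interpolation=cv2.INTER_CUBIC)
def mark(P,col):
    u=(px(P)-[230,150]+.5)*7;cv2.circle(im,tuple(int(x) for x in u),4,col,-1)
for k in(-.024,.024): mark(t+X*k,(0,0,255));mark(t+X*k+Z*.05,(0,255,255))
for i in(-1,1):
  for j in(-1,1): mark(S0+U*.037*i+X*.056*j+Z*.064,(0,255,0))
cv2.imwrite("pics/s2.png",im)
print(px(t))
for v in range(178,206,3): print(v,[tuple((W[v,u]*1000).round().astype(int)) if np.isfinite(W[v,u,0]) else None for u in range(276,304,4)])
E
```

```text
[ 0.45088334 -0.04454545  0.03802124] 18.0667
[285.13399437 192.53710057]
178 [(np.int64(580), np.int64(-119), np.int64(-6)), (np.int64(467), np.int64(-31), np.int64(104)), (np.int64(426), np.int64(-11), np.int64(138)), (np.int64(405), np.int64(-10), np.int64(150)), (np.int64(398), np.int64(-22), np.int64(148)), (np.int64(370), np.int64(-14), np.int64(168)), (np.int64(362), np.int64(-24), np.int64(168))]
181 [(np.int64(563), np.int64(-103), np.int64(-3)), (np.int64(465), np.int64(-30), np.int64(92)), (np.int64(463), np.int64(-49), np.int64(83)), (np.int64(406), np.int64(-12), np.int64(135)), (np.int64(395), np.int64(-20), np.int64(138)), (np.int64(364), np.int64(-8), np.int64(162)), (np.int64(353), np.int64(-15), np.int64(165))]
184 [(np.int64(546), np.int64(-87), np.int64(0)), (np.int64(462), np.int64(-28), np.int64(81)), (np.int64(464), np.int64(-50), np.int64(68)), (np.int64(428), np.int64(-35), np.int64(97)), (np.int64(412), np.int64(-39), np.int64(104)), (np.int64(368), np.int64(-13), np.int64(144)), (np.int64(363), np.int64(-27), np.int64(140))]
187 [(np.int64(505), np.int64(-4
[... 1541 characters left out ...]
t64(24)), (np.int64(386), np.int64(-58), np.int64(40))]
202 [(np.int64(458), np.int64(-6), np.int64(9)), (np.int64(448), np.int64(-16), np.int64(10)), (np.int64(438), np.int64(-28), np.int64(9)), (np.int64(424), np.int64(-35), np.int64(14)), (np.int64(403), np.int64(-34), np.int64(29)), (np.int64(388), np.int64(-39), np.int64(35)), (np.int64(386), np.int64(-58), np.int64(26))]
205 [(np.int64(446), np.int64(5), np.int64(8)), (np.int64(435), np.int64(-5), np.int64(10)), (np.int64(410), np.int64(0), np.int64(29)), (np.int64(400), np.int64(-11), np.int64(29)), (np.int64(386), np.int64(-17), np.int64(34)), (np.int64(384), np.int64(-36), np.int64(25)), (np.int64(382), np.int64(-56), np.int64(15))]
```

View pics/s2.png

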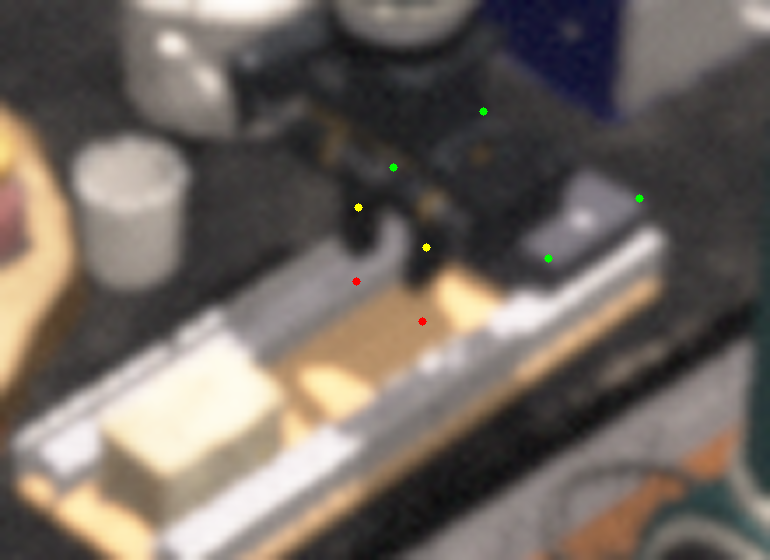

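The fingertips end about 25–30 mm above the reported TCP: seen at crop (358,250) and (418,285), against red predictions at (356,281) and (422,321). They passed just over the stop's 64 mm top. I'll refine this offset from the saved depth image.

```bash
python3 - <<'E'
from h import *
b=pickle.load(open("scene1.pkl","rb"));W=world(b);t=np.array([.45088,-.04455,.038])
m=(np.abs((W-t)@X)<.06)&(np.abs((W-t)@U)<.025)&(W[...,2]>.045)&(W[...,2]<.11)
v,u=np.nonzero(m)
for c in sorted(set(u)):
    rr=v[u==c];q=W[rr.max(),c];n=W[rr.max()+1,c]
    print(c,rr.max(),"a=%.0f x=%.0f z=%.0f"%((q-t)@U*1e3,(q-t)@X*1e3,q[2]*1e3),"next z %.0f gray %s"%(n[2]*1e3,b["image"][rr.max()-1:rr.max()+3,c].mean(1).round()))
E
```

```text
278 185 a=11 x=27 z=65 next z 27 gray [ 83. 102. 120. 138.]
279 186 a=12 x=21 z=64 next z 27 gray [ 75. 105. 130. 138.]
280 186 a=11 x=17 z=66 next z 29 gray [ 51.  82. 118. 135.]
281 187 a=10 x=12 z=63 next z 24 gray [ 78. 117. 139. 142.]
282 186 a=6 x=11 z=66 next z 26 gray [ 58.  93. 128. 144.]
283 185 a=-2 x=14 z=65 next z 35 gray [ 62.  80. 113. 137.]
284 185 a=-9 x=15 z=61 next z 23 gray [101. 118. 133. 142.]
287 191 a=13 x=-21 z=65 next z 13 gray [ 95. 111. 129. 136.]
288 192 a=15 x=-27 z=65 next z 9 gray [ 92. 119. 132. 137.]
289 191 a=11 x=-29 z=68 next z 9 gray [ 54.  84. 112. 134.]
290 191 a=11 x=-33 z=71 next z 8 gray [ 66.  97. 122. 134.]
291 190 a=9 x=-36 z=76 next z 9 gray [ 64.  95. 125. 140.]
292 189 a=-5 x=-28 z=68 next z 9 gray [ 64. 103. 145. 165.]
293 188 a=-7 x=-31 z=73 next z 11 gray [ 61.  97. 147. 189.]
```

The tips sit about 26 mm above the reported TCP, with only a small lateral error. I'll correct for that: back over the stop high up, then push again, with a check that contact is felt early.

```bash
python3 - <<'E'
from push import *
r=pickle.load(open("rot.pkl","rb"))
p=S0-U*.066; t=manip.state()["tool_pos"]
manip.move_linear([t[0],t[1],.075],rate=.15)
manip.move_linear(p+Z*.075,rate=.25)
manip.move_linear(p+Z*.014,rate=.1)
s=manip.state();print(s["clock"],s["tool_pos"],s["contact_force"])
manip.move_linear(p+U*.012+Z*.014,rate=.08)
def done(L):
    F=np.array([l[1] for l in L]);d=L[-1][0]
    if F[-1]>14: return "hard"
    if L[-1][2]>42: return "time"
    if d>34 and F.max()<1.2: return "no contact"
    if d>85 and len(F)>8 and F[-2:].mean()<.4*np.median(F[-12:-3]): return "drop?"
show(*push(p,U,.165,.003,.04,done,.014))
E
```

```text
20.0333 [ 0.46047395 -0.209202    0.01428802] [0.12277129 1.04263885 0.0977554 ]
no contact
d=15.0 F=0.8 t=20.58 fz=-0.2 mz=0.00 act=15.1
d=18.0 F=0.3 t=20.83 fz=-0.2 mz=0.03 act=17.9
d=21.0 F=1.2 t=21.08 fz=0.6 mz=-0.03 act=21.0
d=24.0 F=0.7 t=21.33 fz=0.8 mz=-0.03 act=24.3
d=27.0 F=0.5 t=21.58 fz=-0.7 mz=-0.06 act=27.4
d=30.0 F=0.4 t=21.83 fz=0.5 mz=-0.04 act=30.5
d=33.0 F=-0.5 t=22.08 fz=0.3 mz=-0.01 act=33.5
d=36.0 F=1.0 t=22.33 fz=1.0 mz=0.06 act=36.4
```

```bash
cat > look.py <<'E'
from h import *
from cell import manip,cams
def look(name,view=True):
    b=cams.capture("scene");W=world(b);pickle.dump(b,open(name+".pkl","wb"))
    K=np.array(b["intrinsics"]);Rm=R.from_rotvec(b["orientation"]).as_matrix()
    t=manip.state()["tool_pos"]
    im=cv2.resize(b["image"][140:230,230:340],None,fx=6,fy=6,interpolation=cv2.INTER_CUBIC)
    def mark(P,col):
        c=Rm.T@(np.array(P)-b["position"]);u=((K@c/c[2])[:2]-[230,140]+.5)*6;cv2.circle(im,tuple(int(x) for x in u),3,col,-1)
    for k in(-.024,.024): mark(t+X*k,(0,0,255));mark(t+X*k+Z*.026,(0,255,255))
    for i in(-1,1):
      for j in(-1,1): mark(S0+U*.037*i+X*.056*j+Z*.064,(0,255,0))
    cv2.imwrite(f"pics/{name}.png",im);return b
E
python3 -c "
from look import *
look('s3');a=cams.capture('top');pickle.dump(a,open('top3.pkl','wb'));measure(a);print(manip.state()['contact_force'],manip.state()['tool_pos'])"
```

```text
tops
  (454.4, -109.7, 54.7, 118.3, 87.9, 244, np.float64(62.6), array([ 461.3, -108.7]))
  (442.1, 105.4, 51.4, 85.5, 2.8, 216, np.float64(60.9), array([442. , 105.1]))
guide
  (547.9, 163.6, 214.7, 103.0, 88.4, 668, np.float64(36.9), array([561.5, 192.7]))
  (446.1, 12.0, 130.5, 316.9, 3.2, 1790, np.float64(32.3), array([447.8,  17.3]))
guide2
  (547.9, 163.6, 214.7, 103.0, 88.4, 616, np.float64(34.3), array([561. , 187.2]))
  (444.9, 31.5, 130.3, 278.2, 3.0, 1319, np.float64(21.9), array([445.1,  27.5]))
yellow
 (448.6, 15.9, 66.5, 204.2, 3.6, 474, np.float64(11.6), array([448.8,  -7.4]))
 (439.9, 150.4, 63.4, 46.8, 3.7, 77, np.float64(9.6), array([436.9, 160.3]))
[-0.6847007   0.08217522  0.20739063] [ 0.45778396 -0.17297795  0.01385318]
```

View pics/s3.png

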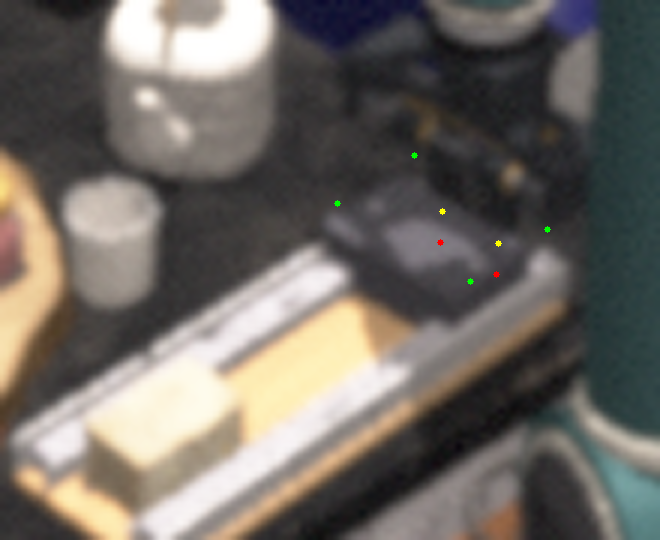

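The stop is moving (front edge about 23 mm further on). The force at rest only reads near zero because the arm settles back after each step. I'll detect the drop with the top-camera height of the stop as well as the resting force.

```bash
cat >> push.py <<'E'
from cell import cams
def stoph(d):
    """median height (mm) of visible stop top and front edge along U (mm, from S0)"""
    W=world(d);A=(W-S0)@U;B=(W-S0)@X
    m=(A>-.04)&(A<.185)&(np.abs(B)<.052)&(W[...,2]>.044)&(W[...,2]<.078)
    n,l,s,c=cv2.connectedComponentsWithStats(m.astype(np.uint8));i=1+np.argmax(s[1:,4]);k=l==i
    g=d["image"].astype(int);k&=(g.mean(-1)>60)
    return np.median(W[...,2][k])*1e3,W[...,2][k].mean()*1e3,np.percentile(A[k],98)*1e3,k.sum()
E
python3 - <<'E'
from push import *
for f in("top","top3"): print(f,stoph(pickle.load(open(f+".pkl","rb"))))
p=S0-U*.066
manip.move_linear(p+U*.070+Z*.014,rate=.04)
H=[]
def done(L):
    h=stoph(cams.capture("top"));H.append(h);print("h=%.1f mean %.1f edge %.1f n %d"%h)
    if L[-1][1]>10: return "hard"
    if L[-1][2]>40: return "time"
    if h[3]>60 and h[0]<59.5: return "drop"
show(*push(p,U,.157,.003,.04,done,.014))
E
```

```text
top (np.float64(62.09664226181766), np.float64(62.09016042908752), np.float64(35.560326477094215), np.int64(378))
top3 (np.float64(62.95342295543838), np.float64(62.731480115919574), np.float64(56.05575682170202), np.int64(220))
h=63.0 mean 63.1 edge 91.4 n 189
h=62.6 mean 62.5 edge 94.5 n 186
h=63.4 mean 63.1 edge 98.0 n 183
h=62.7 mean 62.6 edge 101.1 n 185
h=62.3 mean 62.4 edge 104.1 n 185
h=62.6 mean 62.5 edge 106.9 n 179
h=62.7 mean 63.2 edge 110.1 n 179
h=62.9 mean 62.9 edge 112.9 n 174
h=62.9 mean 62.8 edge 116.3 n 175
h=62.5 mean 62.7 edge 119.0 n 175
h=63.3 mean 63.0 edge 121.8 n 168
h=62.5 mean 62.4 edge 125.1 n 165
h=62.9 mean 62.8 edge 128.3 n 161
h=63.3 mean 63.3 edge 131.0 n 160
h=63.3 mean 62.9 edge 133.9 n 160
h=63.3 mean 63.2 edge 137.2 n 157
h=62.4 mean 62.6 edge 140.1 n 150
h=62.8 mean 62.7 edge 143.2 n 149
h=63.0 mean 62.8 edge 146.0 n 148
h=63.0 mean 63.2 edge 149.1 n 145
h=62.9 mean 62.4 edge 152.9 n 144
h=55.7 mean 55.7 edge 161.7 n 170
drop
d=72.0 F=1.3 t=23.68 fz=-0.2 mz=0.03 act=72.1
d=75.0 F=0.3 t=23.98 fz=-0.1 mz=-0.00 act=75.2
d=78.0 F=0.5 t=24.28 fz=-0.2
[... 220 characters left out ...]
25.78 fz=0.4 mz=0.05 act=93.3
d=96.0 F=0.5 t=26.08 fz=1.0 mz=-0.05 act=96.3
d=99.0 F=0.9 t=26.38 fz=-0.4 mz=-0.02 act=99.3
d=102.0 F=0.6 t=26.68 fz=0.3 mz=-0.01 act=102.3
d=105.0 F=0.1 t=26.98 fz=-0.9 mz=0.00 act=105.3
d=108.0 F=-0.4 t=27.28 fz=0.2 mz=-0.01 act=108.3
d=111.0 F=-0.7 t=27.58 fz=-0.5 mz=0.04 act=111.3
d=114.0 F=0.0 t=27.88 fz=0.3 mz=0.01 act=114.3
d=117.0 F=0.7 t=28.18 fz=0.9 mz=0.05 act=117.3
d=120.0 F=1.7 t=28.48 fz=0.3 mz=-0.02 act=120.3
d=123.0 F=0.1 t=28.78 fz=0.8 mz=0.07 act=123.3
d=126.0 F=0.7 t=29.08 fz=1.4 mz=0.00 act=126.3
d=129.0 F=-0.5 t=29.38 fz=-0.0 mz=0.01 act=129.3
d=132.0 F=-1.6 t=29.68 fz=-0.4 mz=-0.01 act=132.5
d=135.0 F=-0.4 t=29.98 fz=0.4 mz=-0.03 act=135.3
```

The stop dropped 7 mm and sits in the notch. Now retreat, cross over to the far end of the cheese and push it back.

```bash
cat >> push.py <<'E'
def cheese_edge(d):
    W=world(d);A=(W-S0)@U;B=(W-S0)@X
    m=(A>.14)&(A<.31)&(np.abs(B)<.022)&(W[...,2]>.046)&(W[...,2]<.08)&(d["image"][...,2]>130)
    return (np.percentile(A[m],3)*1e3 if m.sum()>15 else np.nan),m.sum()
E
python3 - <<'E'
from push import *
t=manip.state()["tool_pos"]
manip.move_linear(t-U*.015,rate=.08)
p=S0+U*.328
manip.move_linear(t-U*.015+Z*.09,rate=.2)
manip.move_linear(p+Z*.104,rate=.3)
manip.set_gripper(.01)
d=cams.capture("top");print("stop",stoph(d),"edge",cheese_edge(d))
manip.move_linear(p+Z*.014,rate=.12)
print(manip.state()["clock"],manip.state()["contact_force"])
def done(L):
    d=cams.capture("top");e=cheese_edge(d);print("edge %.1f n%d"%e,end=" ")
    if L[-1][1]>5: return "force"
    if L[-1][2]>48: return "time"
show(*push(p,-U,.062,.004,.04,done,.014))
E
```

```text
stop (np.float64(56.0595010126288), np.float64(56.19167979425722), np.float64(160.96788497478533), np.int64(370)) edge (np.float64(143.6637082428827), np.int64(200))
33.4667 [ 0.13747977 -0.77651035 -0.30603773]
edge 143.3 n193 edge 142.9 n182 edge 143.5 n172 edge 143.3 n163 edge 142.6 n153 edge 142.3 n146 edge 142.9 n134 edge 142.9 n125 edge 142.7 n122 edge 142.4 n122 edge 142.8 n116 edge 142.7 n116 edge 142.2 n114 edge 142.7 n112 edge 142.5 n110 edge 142.7 n108 edge 143.0 n108 dmax
d=0.0 F=0.4 t=33.72 fz=-0.9 mz=0.02 act=-0.2
d=4.0 F=1.3 t=34.02 fz=0.4 mz=0.01 act=4.2
d=8.0 F=0.5 t=34.32 fz=-0.1 mz=0.01 act=8.2
d=12.0 F=1.3 t=34.62 fz=0.5 mz=-0.05 act=12.2
d=16.0 F=-0.3 t=34.92 fz=-0.4 mz=0.01 act=16.2
d=20.0 F=1.2 t=35.22 fz=-0.1 mz=-0.02 act=20.2
d=24.0 F=1.0 t=35.52 fz=0.9 mz=-0.02 act=24.2
d=28.0 F=1.0 t=35.82 fz=-0.5 mz=-0.05 act=28.2
d=32.0 F=0.8 t=36.12 fz=-0.3 mz=0.03 act=32.3
d=36.0 F=0.6 t=36.42 fz=-0.7 mz=-0.03 act=36.3
d=40.0 F=1.4 t=36.72 fz=0.1 mz=0.04 act=40.3
d=44.0 F=0.7 t=37.02 fz=-0.1 mz=0.01 act=44.3
d=48.0 F=0.6 t=37.32 fz=0.3 mz=0.05 act=48.3
d=52.0 F=1.9 t=37.62 fz=-1.0 mz=0.03 act=52.3
d=56.0 F=-0.1 t=37.92 fz=0.1 mz=-0.00 act=56.3
d=60.0 F=1.1 t=38.22 fz=-0.3 mz=-0.01 act=60.3
d=64.0 F=0.5 t=38.52 fz=0.2 mz=-0.02 act=64.3
```

The edge measure was caught by the stop's bright bolts. I'll use a colour mask for the cheese and check the gap.

```bash
sed -i 's/m=(A>.14)&(A<.31)/m=(A>.158)\&(A<.31)/; s/(W\[...,2\]>.046)&(W\[...,2\]<.08)&(d\["image"\]/(W[...,2]>.046)\&(W[...,2]<.08)\&(d["image"][...,2]-d["image"][...,0].astype(int)>12)\&(d["image"]/' push.py
python3 - <<'E'
from push import *
from look import look
print("ref(206)",cheese_edge(pickle.load(open("top.pkl","rb"))))
d=cams.capture("top");pickle.dump(d,open("top5.pkl","wb"));print(cheese_edge(d),stoph(d));look("s5")
W=world(d)
for v in(212,215,218): print(v,[(u,round(float((W[v,u]-S0)@U*1e3)),round(float(W[v,u,2]*1e3)),*map(int,d["image"][v,u])) for u in range(248,266)])
E
```

```text
ref(206) (np.float64(208.96194678064853), np.int64(184))
(np.float64(169.4120316944894), np.int64(69)) (np.float64(55.98446747195152), np.float64(55.85179497218878), np.float64(160.96381676496952), np.int64(372))Traceback (most recent call last):
  File "<stdin>", line 6, in <module>
ValueError: cannot convert float NaN to integer
```

View pics/s5.png

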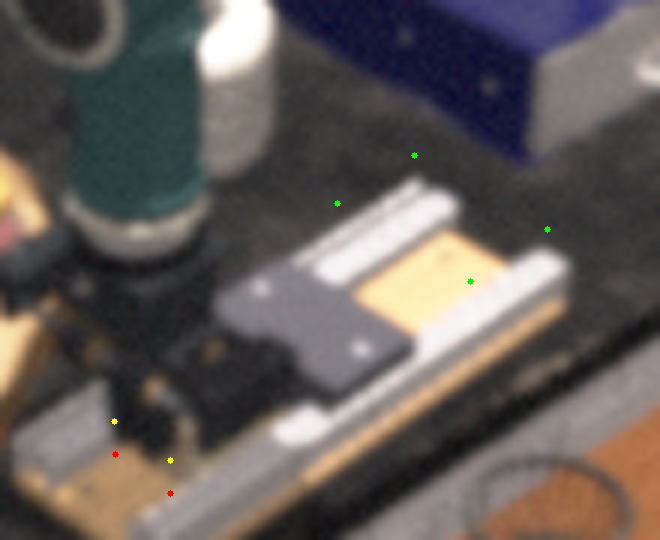

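The stop is seated. The cheese is pushed nearly up to it, with about 4 mm to go by the cheese edge. I'll creep on in 1 mm steps.

```bash
python3 - <<'E'
from push import *
p=S0+U*.328
def done(L):
    e=cheese_edge(cams.capture("top"));print("edge %.1f n%d"%e,end=" ")
    if L[-1][1]>3 : return "force"
    if L[-1][2]>47: return "time"
show(*push(p,-U,.074,.001,.02,done,.014))
d=cams.capture("top");print(stoph(d))
E
```

```text
edge 169.5 n69 edge 168.7 n66 edge 166.8 n66 edge 165.6 n68 edge 164.9 n69 edge 164.9 n64 edge 164.0 n64 edge 163.0 n64 force
d=65.0 F=0.6 t=38.92 fz=-1.1 mz=0.03 act=65.0
d=66.0 F=1.2 t=39.22 fz=-0.5 mz=0.01 act=65.9
d=67.0 F=1.0 t=39.52 fz=-1.0 mz=-0.00 act=67.0
d=68.0 F=0.9 t=39.82 fz=-0.8 mz=0.03 act=68.1
d=69.0 F=0.5 t=40.12 fz=0.6 mz=0.04 act=69.1
d=70.0 F=0.8 t=40.42 fz=-1.1 mz=0.02 act=70.1
d=71.0 F=1.7 t=40.72 fz=-1.2 mz=-0.01 act=70.9
d=72.0 F=5.0 t=41.02 fz=-0.9 mz=0.05 act=71.4
(np.float64(56.36257052637439), np.float64(56.55383717623856), np.float64(181.67776234210513), np.int64(428))
```

Firm contact felt at d=72. Now retreat, verify from above, then hand in if it looks good.

```bash
python3 - <<'E'
from push import *
t=manip.state()["tool_pos"]
manip.move_linear(t+U*.02,rate=.08)
manip.move_linear(t+U*.02+Z*.12,rate=.2)
manip.move_linear(t+U*.12+X*-.03+Z*.12,rate=.25)
d=cams.capture("top");W=world(d);A=(W-S0)@U;B=(W-S0)@X;g=d["image"].astype(int)
yel=g[...,2]-g[...,0]>12;hi=(W[...,2]>.044)&(W[...,2]<.08)&(np.abs(B)<.06)&(A>.06)&(A<.29)
for n,m in(("cheese",hi&yel&(A>.15)&(np.abs(B)<.035)),("stop",hi&~yel&(A<.17))):
    r=cv2.minAreaRect((np.stack([B[m],A[m]],1)*1e3).astype(np.float32));print(n,m.sum(),np.round(W[...,2][m].mean()*1e3,1),r)
cv2.imwrite("pics/t6.png",cv2.resize(d["image"][185:250,205:320],None,fx=6,fy=6,interpolation=cv2.INTER_CUBIC));print(manip.state()["clock"])
E
```

```text
cheese 215 61.0 ((1.2740592956542969, 204.63735961914062), (84.90444946289062, 51.832061767578125), 89.48199462890625)
stop 384 55.8 ((-1.4133262634277344, 124.7178955078125), (115.51459503173828, 74.42655944824219), 0.3262517750263214)
42.8917
```

View pics/t6.png

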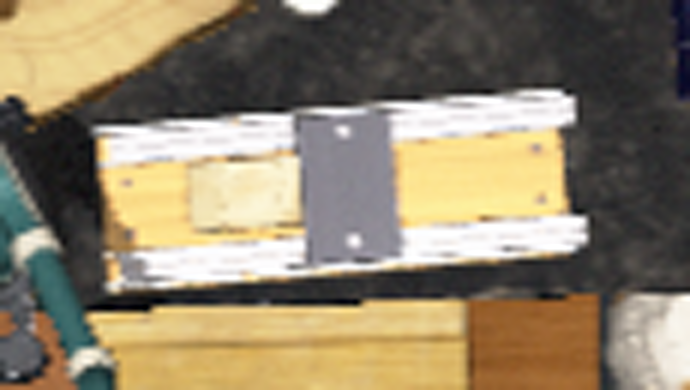

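The cheese, at crop (245,195), lies square against the seated stop at (350,187). The centres are 79.9 mm apart and the arm is clear.

```bash
python3 -c "
from cell import order
print(order.close_job())"
```

```text
the job is handed in; nothing more can be done
None
```

The job is handed in: by the camera, the stop has dropped 7 mm into its notch and the cheese lies square against it, centres 79.9 mm apart; the judge's verdict was not shown.

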